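Hang the tool tote on the swinging drop hook

TASK

Pick up the wooden tool tote by one end of its handle and, with the bare steel rod in the middle of the handle held above the tip of the swinging hook, push the hook's shank gently back against its rubber buffer and hold it steady there for about a second. Keeping the hook lightly pressed to the buffer, slide the rod down the shank until it is fully home in the bend, then ease the hook forward to hang straight down and let go, so that the tote hangs level and still. Never press hard on the hook, and leave the screwdriver, the hex key set and the block plane where they are.

Things in the scene. Friction and masses are not known exactly. Their poses are not given: they have to be found in the camera images.
- tote: Wooden tool tote on the saw table, left of the robot: open tray 90 (x) x 234 (y) x 44 mm high, two end uprights 34 mm wide and 125 mm high that carry a handle along y. 0.24 to 0.41 kg, the same both ways round. Origin at the centre of its underside, z up.
- tote_rod (a point): Middle of the bare steel rod (diameter 8 mm, bare for 62 mm, along the tote's y axis) in the middle of the tote's handle, 115 mm above the tote's underside and 71 mm above the rim of the tray. Axes as the tote's.
- grip_left (a point): Centre of the dark wooden grip on the +y part of the tote's handle, 16 x 16 mm in section, 75 mm long, 68.5 mm from the rod's middle. Grasp it from above, fingers closing along the tote's x axis. When the tote is carried to the hook with its y axis along the pin's, this is the end with free room above (the stand's post is on the other side).
- grip_right (a point): Centre of the same wooden grip on the -y part of the handle, 68.5 mm from the rod's middle; at the hook this end is below the stand's arm.
- hook: Steel hook of 8 mm round bar, 0.16 kg, on a blue stand on the bench; it swings almost without friction about a pin along its y, at first by up to 0.33 rad. Origin on the pin, 330 mm above the bench; z from the bend up to the pin, x to the back, toward the buffer. Straight shank at x = +11 mm from 40 to 150 mm below the pin, then a U-bend to the front (-x).
- hook_seat (a point): Centre of the 8 mm rod when it lies fully home in the hook's bend: 153 mm below the pin, at hook x = 0; the rod then lies along the hook's y. The bend is 14 mm wide inside; the mouth between shank and tip is open upward; the tip's top is 130 mm below the pin at hook x = -11 to -19 mm. Axes as the hook's.
- buffer_bracket: Dark steel bracket on the stand's post, holding a black rubber pad (24 mm across) behind the shank, 70 mm below the pin. Origin on the post, 166 mm to -y of the hook; x to the back, y along the pin, z up. The pad's screw setting is not measured: pad and shank meet when the hook is swung back 0.1 to 0.36 rad. The rubber gives 1 mm for 2 to 3 N.
- screwdriver: Screwdriver with yellow handle, 212 mm long, lying loose on the bench. Origin at the centre of its underside.
- hexset: Folding hex key set with red case, 91 mm long, lying loose on the bench. Origin at the centre of its underside.
- plane: Block plane, 160 x 48 x 55 mm, standing loose on the saw table. Origin at the centre of its underside.

How it is judged (in metres and radians):
On the way, in this order (a step that is already met when the one before it is completed fails the run):
1. with the steel rod above the hook's tip, the tote presses the hook back steadily against the rubber buffer (at least 1 N at the buffer) (contact force between hook and buffer_bracket above 1 N and contact force between tote and hook above 0.7 N and z of tote_rod in the frame of hook above -0.136 m), for 0.4 s.
2. the rod is home in the bend (within 7 mm in height, its middle within 16 mm of the seat) while the hook is still pressed to the buffer (distance between tote_rod and hook_seat below 0.016 m and z of tote_rod in the frame of hook_seat below 0.007 m and contact force between hook and buffer_bracket above 0.5 N), for 0.2 s.
At the end, for the whole second after the job is handed in: The tote hangs from the hook with its steel rod home in the bend (within 6 mm in height, its middle within 16 mm of the seat), tilted less than 15 degrees; the hook hangs clear of the buffer within 5 degrees of plumb, and both are nearly still (hook below 0.4 rad/s, tote below 0.6 rad/s) (z of tote_rod in the frame of hook_seat below 0.006 m and distance between tote_rod and hook_seat below 0.016 m and angle between tote_rod's own z axis and vertical below 0.26 rad and angle between hook's own z axis and vertical below 0.09 rad and angular speed of hook below 0.4 rad/s and angular speed of tote below 0.6 rad/s and contact force between hook and buffer_bracket below 0.1 N); the robot touches nothing.
It fails at once if the hook is pressed against the buffer with more than 14 N (contact force between hook and buffer_bracket above 14 N).
It fails at once if the tote presses on the hook with more than 20 N (contact force between tote and hook above 20 N).
It fails at once if the screwdriver is moved by more than 20 mm (distance of screwdriver from where it was at the start of the episode above 0.02 m).
It fails at once if the hex key set is moved by more than 20 mm (distance of hexset from where it was at the start of the episode above 0.02 m).
It fails at once if the block plane is moved by more than 20 mm (distance of plane from where it was at the start of the episode above 0.02 m).
It also fails if it takes over 72 s, if anything falls off the work surface, if the arm or the gripper's body presses on something with over 40 N, if the wrist force passes 120 N, or if a joint passes its speed limit or range.

ROBOT

A 7-joint arm with a two-finger parallel gripper is mounted at the origin on a cart in front of the work surface, level with it; the furniture and walls round the work are solid. World frame = base frame: x ahead of the robot, y to its left, z up, the work surface at z = 0. Lengths are in m, angles in degrees, forces in N, time in s.
With the tool pointing down it reaches from about 0.425 to 0.825 m from the base axis. Payload 3.6 kg.
Tool frame: the origin (TCP) lies midway between the tips of the shut fingers; the grasp point (between the pads) lies 19 mm behind it; z points along the fingers, y is the line along which they close (so a half turn about z gives the same grasp; the last joint's range is limited). The gripper opens to 93 mm and grips with 3 to 60 N. Pads are 15 mm wide; open, the fingers measure 128 mm over their backs; the gripper's body (75 mm by 188 mm) begins 65 mm behind the grasp point.
Start: joints at [-74.055, 35.231, -0.722, 81.555, 0.464, 63.22, -2.315], TCP at [0.195, 0.62, 0.219] pointing down, gripper open.
Joint ranges: [-178.69, 178.69], [-17.37, 117.87], [-77.05, 75.6], [15.02, 138.74], [-78.02, 258.01], [0.78, 113.62], [-162.83, 162.83]. Speed limits (degrees/s): [159.86, 159.86, 180, 180, 180, 180, 180].

INTERFACE

Orientations are given as [roll, pitch, yaw] about the fixed x, y, z axes, in that order (R = Rz(yaw) Ry(pitch) Rx(roll)).
In Python, from rig import env, vision, ticket gives the robot as it stands.
- The arm moves only by the tool send_rows, never from a script. Its arguments are lists of equal length, an entry for each row: "xyz": the shift along the tool's x, y, z in cm, a list of three; "rot": the turn, a rotation vector about the tool's x, y, z in degrees, a list of three; "grip": the opening, from 0 (shut) to 1 (fully open). A call has 1 to 20 rows; each row shifts and turns the commanded pose from where the row before left it, along the tool's axes as they then stand; what a row does not reach is not made up. A row lasts 1/12 s, in which the tool goes at most 41.7 mm and 7.16 degrees, less where a joint would pass 70% of its speed; a pose out of reach is approached as far as the arm can. A call with a gripper value outside its range is refused whole. The fingers move at their own pace and stop on an object; "force" is the grip in N (left out, the last holds). Time passes only in rows, so rows that do not move let the fingers close. It gives the time, the measured TCP pose, the force, the opening and the grip force at its end, in the units of the state.
- env.read_state(): the state, without advancing time (a new reading comes with each control period).
- vision.grab_frame(name): name is "side" or "top"; returns the picture (400x640x3 uint8, red, green, blue); there is no depth.
- vision.camera_info(name): a dict with "fx", "fy", "cx", "cy" (pixels), "R" (3x3) and "t" (3): a world point X has camera coordinates R X + t. Camera axes: x right, y down, z forward; pixel columns grow to the right and rows downward; lengths in m; the calibration is good to about 2 mm. A picture is of the moment at which its call begins. camera_info takes no time and is no camera call.
- ticket.close_job(): hands the job in; it is judged then, once.
Trained networks look in the newest picture that a camera, given by its name, has taken for a name from the list of things; names that differ only in an ending like _2 or _b are one class to them, and where a whole thing is asked for, a point or a joint stands for the part that bears it (a point fixed in the world has none). Each returns a list of dicts, best first, with "conf" (0 to 1); they miss things now and then, are a little off and sometimes report something else, mostly with a low value. They report only what shows in the picture. A call takes as long as a camera call.
- vision.trace(camera, label): "pixels" (400x640 bool, what is visible of it) and "bbox" ([left, top, right, bottom] in pixels, round what is visible of it).
The state is a dict: "t": time; "joint_pos": joint angles; "dq": joint speeds; "tau": joint torques, N m; "tool_pos": TCP position; "tool_rot": TCP orientation; "force": force on the tool from outside, world axes, zero at the start; "torque": the same for the moment, N m; "finger_gap": opening from 0.0 (shut) to 1.0 (fully open); "grasp_force": force on a finger pad.
Only numpy, scipy, OpenCV 4.12 (cv2) and the standard library are available. Lean on these libraries where they do the work, as an engineer would, in place of code of your own. Each camera call takes 0.05 s, during which the arm holds its last target. There are 200 camera calls.

## Working session

There is one attempt and no reset: what is moved stays moved. The work goes in short steps, Python scripts to look and compute and a tool call to move; the robot and the scene stay as the last step left them, time stands still between calls to the robot, and variables do not carry over. Pictures are saved under pics/ and viewed, at most 10 in all, crops included, and the job is handed in when it is done.

Besides the shell and the picture viewer there is one more tool, called after ">>>" as name(argument=value, ...), one argument or row to a line, values as JSON. send_rows: Moves the arm, as the interface text tells. Its arguments: {"type":"object","properties":{"xyz":{"type":"array","items":{"type":"array","items":{"type":"number"}}},"rot":{"type":"array","items":{"type":"array","items":{"type":"number"}}},"grip":{"type":"array","items":{"type":"number"}},"force":{"type":"number"}},"required":["xyz","rot","grip"]}

```bash
ls; mkdir -p pics; python3 - <<'E'
from rig import env, vision
import cv2,numpy as np
ims=[]
for n in("side","top"):
    im=vision.grab_frame(n); cv2.imwrite(f"pics/{n}0.png",im[:,:,::-1])
    c=vision.camera_info(n); print(n,c["fx"],c["fy"],c["cx"],c["cy"],np.round(c["R"],3).tolist(),np.round(c["t"],4).tolist(), "pos",np.round(-np.array(c["R"]).T@c["t"],3))
    for l in("tote","tote_rod","grip_left","hook","hook_seat","buffer_bracket","screwdriver","hexset","plane"):
        r=vision.trace(n,l)
        for d in r[:2]:
            ys,xs=np.nonzero(d["pixels"]); print(n,l,round(d["conf"],2),d["bbox"],len(xs),xs.mean().round(1),ys.mean().round(1))
print(env.read_state())
E
```

```text
pics
side 401.5889525606593 401.5889525606593 323.46620213271564 203.7737965072275 [[0.843, -0.539, -0.001], [-0.29, -0.452, -0.844], [0.454, 0.711, -0.537]] [-0.4464, 0.2957, 1.5595] pos [-0.246 -1.216  1.086]
side tote 0.78 [269.2, 181.0, 307.5, 226.6] 907 286.8 207.8
side tote_rod 0.91 [266.8, 181.6, 309.4, 225.8] 902 286.5 207.4
side grip_left 0.96 [268.0, 183.3, 311.8, 228.5] 962 286.7 207.9
side hook 0.61 [270.3, 183.7, 309.2, 227.1] 935 286.8 208.1
side hook_seat 0.64 [374.3, 203.3, 378.5, 212.6] 13 375.0 205.7
side buffer_bracket 0.77 [379.4, 210.0, 433.5, 241.1] 257 410.2 224.3
side screwdriver 0.62 [305.6, 271.5, 313.9, 293.1] 145 309.8 282.4
side hexset 0.76 [324.1, 296.6, 346.8, 309.5] 210 335.8 302.7
side plane 0.82 [301.5, 175.3, 329.5, 192.5] 263 315.1 185.9
top 503.4016102468188 503.4016102468188 315.97189089321535 206.5687693840874 [[-0.295, -0.955, -0.002], [-0.853, 0.265, -0.45], [0.43, -0.131, -0.893]] [0.1, 0.558, 1.5133] pos [-0.146  0.147  1.603]
top tote 0.8 [191.7, 247.9, 273.6, 294.1] 2262 233.5 269.9
top tote 0.51 [162.6, 204.8, 206.4, 240.6] 710 182.4 218.
[... 440 characters left out ...]
82.8 218.6
{'t': 1.0, 'joint_pos': array([-74.05463867,  35.23179413,  -0.72275341,  81.55468551,
         0.46339764,  63.21969124,  -2.31408598]), 'dq': array([-0.0431126 , -0.00907574, -0.05519945,  0.0183613 ,  0.0201152 ,
       -0.05477057, -0.00802629]), 'tau': array([ 1.93670244e-04, -4.58839738e+01,  2.09074225e-01, -1.66031742e+01,
       -6.10925630e-02,  1.33616320e-02,  4.22134622e-05]), 'tool_pos': array([0.1950242 , 0.6200252 , 0.21863388]), 'tool_rot': array([-1.79996614e+02, -3.12339969e-03,  1.62539747e+02]), 'force': array([ 1.08169651,  0.2448455 , -0.11233855]), 'torque': array([-0.00963916, -0.01412358, -0.03478726]), 'grasp_force': 0.0, 'finger_gap': 0.997925335615365}
```

```bash
python3 - <<'E'
import cv2
a=cv2.imread("pics/side0.png")[130:330,230:490]; cv2.imwrite("pics/s1.png",cv2.resize(a,None,fx=3,fy=3,interpolation=cv2.INTER_CUBIC))
a=cv2.imread("pics/top0.png")[110:310,150:470]; cv2.imwrite("pics/t1.png",cv2.resize(a,None,fx=2.5,fy=2.5,interpolation=cv2.INTER_CUBIC))
E
```

```text
(no output)
```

View pics/s1.png

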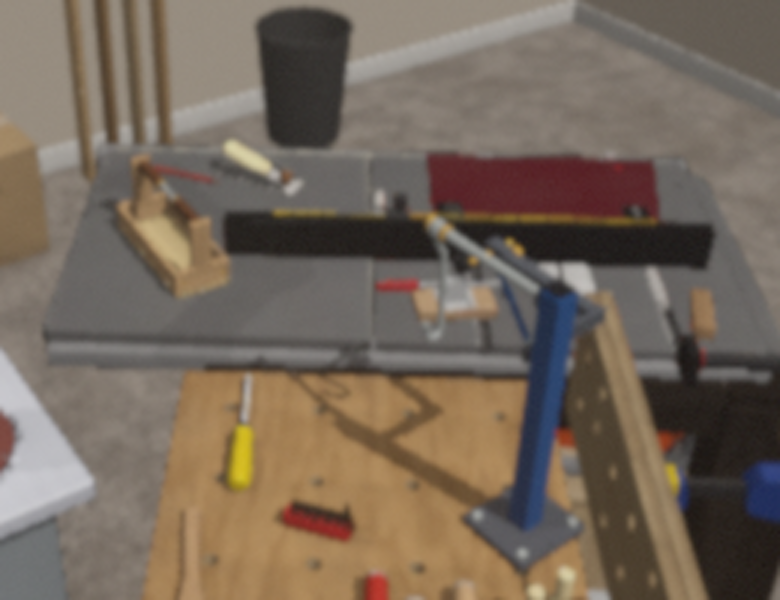

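View pics/t1.png

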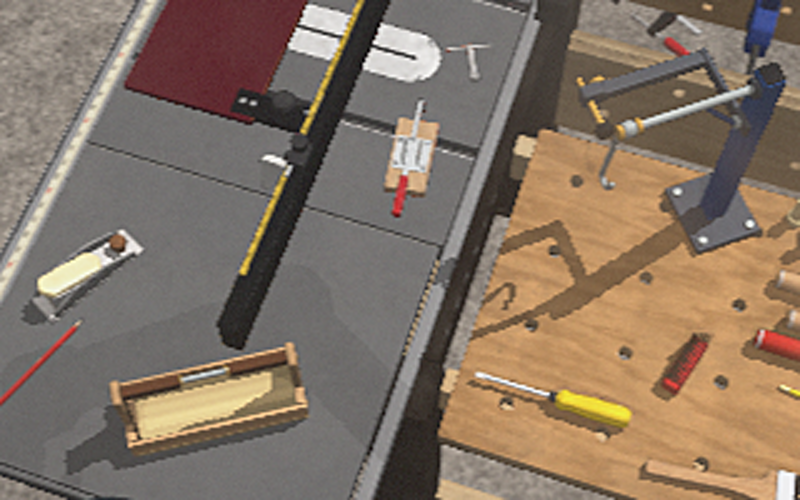

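```bash
python3 - <<'E'
import cv2,numpy as np
s=cv2.imread("pics/side0.png");t=cv2.imread("pics/top0.png")
def c(im,x,y,w,h): return cv2.resize(im[y:y+h,x:x+w],(400,300),interpolation=cv2.INTER_CUBIC)
# scales 5, 4, 5, 4
a=np.vstack([np.hstack([c(s,250,170,80,60),c(t,185,235,100,75)]),np.hstack([c(s,365,190,80,60),c(t,375,120,100,75)])])
cv2.imwrite("pics/c2.png",a)
E
```

```text
(no output)
```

View pics/c2.png

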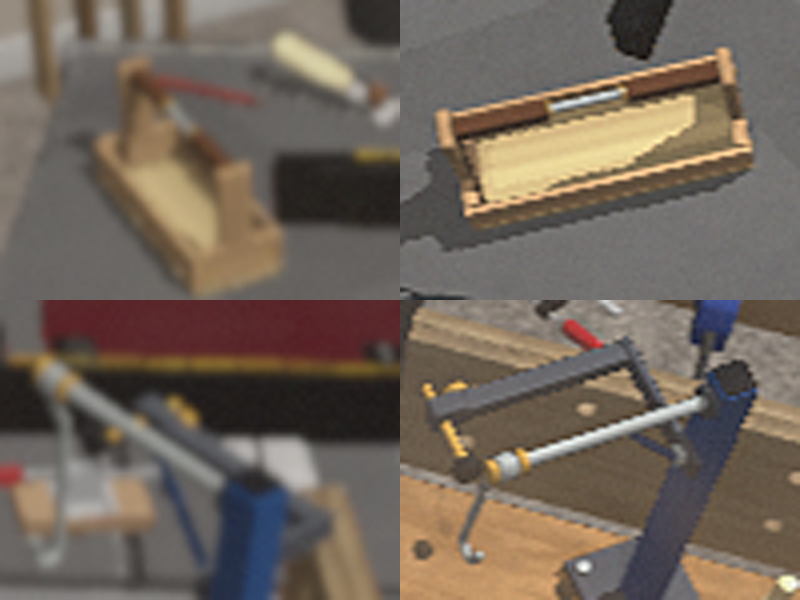

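```bash
cat > h.py <<'E'
import numpy as np
from rig import env, vision
C={n:vision.camera_info(n) for n in("side","top")}
for c in C.values(): c["R"]=np.array(c["R"]);c["t"]=np.array(c["t"])
def ray(n,p):
    c=C[n]; d=c["R"].T@np.array([(p[0]-c["cx"])/c["fx"],(p[1]-c["cy"])/c["fy"],1]); return -c["R"].T@c["t"], d/np.linalg.norm(d)
def proj(n,X):
    c=C[n]; q=c["R"]@np.array(X)+c["t"]; return np.array([c["fx"]*q[0]/q[2]+c["cx"],c["fy"]*q[1]/q[2]+c["cy"]])
def tri(ps,pt):
    A=np.zeros((3,3));b=np.zeros(3);rs=[ray("side",ps),ray("top",pt)]
    for o,d in rs: M=np.eye(3)-np.outer(d,d);A+=M;b+=M@o
    X=np.linalg.solve(A,b); return X,[np.linalg.norm(np.cross(d,X-o)) for o,d in rs]
def onz(n,p,z):
    o,d=ray(n,p); return o+d*(z-o[2])/d[2]
E
python3 - <<'E'
from h import *
np.set_printoptions(precision=4,suppress=True)
for k,a,b in[("rod",(286,193.6),(231.75,259.75)),("up+y",(277.4,183),(196.25,263.75)),("up-y",(297.4,203),(266.25,248.75)),("hub",(376.2,205.4),(402.25,160.25)),("armpost",(410,227),(451.25,145.75)),("bend",(374,242),(392.5,183.3))]:
    print(k,*tri(a,b))
for z in(.115,): print("rod top z",onz("top",(231.75,259.75),z),onz("side",(286,193.6),z))
print("hub@.33",onz("top",(402.25,160.25),.33),onz("side",(376.2,205.4),.33))
print("post@.33",onz("top",(451.25,145.75),.33),onz("side",(410,227),.33))
print("up",onz("top",(196.25,263.75),.125),onz("top",(266.25,248.75),.125))
E
```

```text
rod [0.4711 0.2355 0.118 ] [np.float64(0.0014974691326982584), np.float64(0.0014974691326981675)]
up+y [0.4859 0.3448 0.1204] [np.float64(0.0023076822331159754), np.float64(0.0023076822331159694)]
up-y [0.4701 0.1231 0.1269] [np.float64(0.0004478094804911531), np.float64(0.00044780948049093444)]
hub [ 0.5362 -0.3286  0.3354] [np.float64(0.00038608074785438033), np.float64(0.0003860807478544198)]
armpost [ 0.542  -0.4885  0.3366] [np.float64(0.002616974236379633), np.float64(0.002616974236379738)]
bend [ 0.5471 -0.3255  0.1717] [np.float64(0.003569933177804384), np.float64(0.0035699331778042413)]
rod top z [0.4707 0.236  0.115 ] [0.4751 0.2406 0.115 ]
hub@.33 [ 0.5387 -0.3305  0.33  ] [ 0.5424 -0.3221  0.33  ]
post@.33 [ 0.5428 -0.4903  0.33  ] [ 0.5526 -0.4814  0.33  ]
up [0.4864 0.3438 0.125 ] [0.4704 0.1232 0.125 ]
```

>>> send_rows(
  xyz=[
    [0,0,0],
    [0,0,0],
    [0,0,0],
    [0,0,0],
    [0,0,0],
    [0,0,0],
    [0,0,0],
    [0,0,0],
    [0,0,0],
    [0,0,0],
    [0,0,0],
  ],
  rot=[
    [0,0,6.97],
    [0,0,6.97],
    [0,0,6.97],
    [0,0,6.97],
    [0,0,6.97],
    [0,0,6.97],
    [0,0,6.97],
    [0,0,6.97],
    [0,0,6.97],
    [0,0,6.97],
    [0,0,6.97],
  ],
  grip=[1,1,1,1,1,1,1,1,1,1,1],
)

```text
t: 1.92
tool_pos: [0.1948, 0.6201, 0.2187]
tool_rot: [-180.0, -0.0, 85.5]
force: [0.0, 0.7, 0.2]
finger_gap: 1.002
grasp_force: 0.0
```

>>> send_rows(
  xyz=[
    [-1.5,1.5,0],
    [-2.7,2.8,0.5],
    [-2.7,2.8,0.5],
    [-2.7,2.8,0.5],
    [-2.7,2.8,0.5],
    [-2.7,2.8,0.5],
    [-2.7,2.8,0.5],
    [-2.7,2.8,0.5],
    [-2.7,2.8,0.5],
    [-2.7,2.8,0.5],
    [-2.2,2.3,0],
    [-1.5,1.3,0],
    [0,0,0],
    [0,0,0],
    [0,0,0],
  ],
  rot=[
    [0,0,0],
    [0,0,0],
    [0,0,0],
    [0,0,0],
    [0,0,0],
    [0,0,0],
    [0,0,0],
    [0,0,0],
    [0,0,0],
    [0,0,0],
    [0,0,0],
    [0,0,0],
    [0,0,0],
    [0,0,0],
    [0,0,0],
  ],
  grip=[1,1,1,1,1,1,1,1,1,1,1,1,1,1,1],
  force=60,
)

```text
t: 3.17
tool_pos: [0.4749, 0.3056, 0.1736]
tool_rot: [-179.9, -0.1, 86.0]
force: [0.4, 0.9, 0.8]
finger_gap: 1.002
grasp_force: 0.0
```

```bash
python3 - <<'E'
from h import *
import cv2
s=env.read_state(); print({k:np.round(s[k],3).tolist() for k in("t","tool_pos","tool_rot","force","torque","joint_pos")})
T=vision.grab_frame("top");S=vision.grab_frame("side")
cv2.imwrite("pics/T3.png",T[:,:,::-1]);cv2.imwrite("pics/S3.png",S[:,:,::-1])
def c(im,x,y,w,h): return cv2.resize(im[y:y+h,x:x+w,::-1],(400,300),interpolation=cv2.INTER_CUBIC)
a=np.vstack([np.hstack([c(S,250,160,80,60),c(T,175,225,120,90)]),np.hstack([c(S,365,190,80,60),c(T,375,120,100,75)])])
cv2.imwrite("pics/c3.png",a)
E
```

```text
{'t': 3.167, 'tool_pos': [0.475, 0.306, 0.174], 'tool_rot': [-179.93, -0.069, 85.991], 'force': [0.396, 0.897, 0.787], 'torque': [-0.028, 0.095, -0.011], 'joint_pos': [-47.315, 31.43, 19.282, 99.783, -12.931, 50.979, -26.473]}
```

View pics/c3.png

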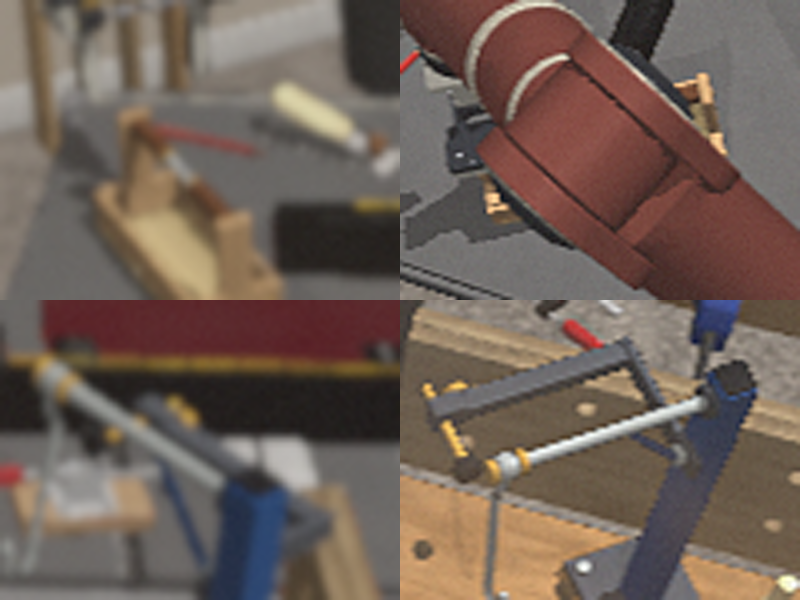

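>>> send_rows(
  xyz=[
    [0,0,1.5],
    [0,0,2],
    [0,0,2],
    [0,0,1.5],
    [0,0,0.5],
    [0,0,0],
    [0,0,0],
    [0,0,0],
    [0,0,0],
    [0,0,0],
    [0,0,0],
    [0,0,0],
    [0,0,0],
  ],
  rot=[
    [0,0,0],
    [0,0,0],
    [0,0,0],
    [0,0,0],
    [0,0,0],
    [0,0,0],
    [0,0,0],
    [0,0,0],
    [0,0,0],
    [0,0,0],
    [0,0,0],
    [0,0,0],
    [0,0,0],
  ],
  grip=[1,1,1,1,1,1,0,0,0,0,0,0,0],
  force=60,
)

```text
t: 4.35
tool_pos: [0.4761, 0.304, 0.0989]
tool_rot: [180.0, -0.0, 85.9]
force: [0.1, 0.8, 0.6]
finger_gap: 0.55
grasp_force: 0.0
```

>>> send_rows(
  xyz=[
    [0,0,0],
    [0,0,0],
    [0,0,0],
    [0,0,0],
    [0,0,0],
    [0,0,0],
    [0,0,0],
    [0,0,0],
    [0,0,0],
    [0,0,0],
  ],
  rot=[
    [0,0,0],
    [0,0,0],
    [0,0,0],
    [0,0,0],
    [0,0,0],
    [0,0,0],
    [0,0,0],
    [0,0,0],
    [0,0,0],
    [0,0,0],
  ],
  grip=[0,0,0,0,0,0,0,0,0,0],
  force=60,
)

```text
t: 5.18
tool_pos: [0.4762, 0.304, 0.0986]
tool_rot: [180.0, -0.0, 85.9]
force: [2.2, -0.6, -1.0]
finger_gap: 0.169
grasp_force: 60.0
```

>>> send_rows(
  xyz=[
    [0,0,-0.3],
    [0,0,-0.7],
    [0,0,-1.0],
    [0,0,-1.5],
    [0,0,-1.5],
    [0,0,-1.5],
    [0,0,-1.5],
    [0,0,-1.5],
    [0,0,-1.3],
    [0,0,-0.8],
    [0,0,-0.4],
    [0,0,0],
    [0,0,0],
    [0,0,0],
  ],
  rot=[
    [0,0,0],
    [0,0,0],
    [0,0,0],
    [0,0,0],
    [0,0,0],
    [0,0,0],
    [0,0,0],
    [0,0,0],
    [0,0,0],
    [0,0,0],
    [0,0,0],
    [0,0,0],
    [0,0,0],
    [0,0,0],
  ],
  grip=[0,0,0,0,0,0,0,0,0,0,0,0,0,0],
)

```text
t: 6.35
tool_pos: [0.4753, 0.3037, 0.2177]
tool_rot: [-179.9, 0.1, 85.9]
force: [0.5, -0.2, -4.2]
finger_gap: 0.167
grasp_force: 60.0
```

```bash
python3 - <<'E'
from h import *
import cv2
s=env.read_state(); print({k:np.round(s[k],3).tolist() for k in("t","tool_pos","tool_rot","force","torque")})
T=vision.grab_frame("top");S=vision.grab_frame("side")
print(proj("side",[.471,.236,.115+s["tool_pos"][2]-.0986]))
def c(im,x,y,w,h): return cv2.resize(im[y:y+h,x:x+w,::-1],(400,300),interpolation=cv2.INTER_CUBIC)
a=np.hstack([c(S,250,130,80,60),c(T,175,225,120,90)])
cv2.imwrite("pics/c4.png",a)
E
```

```text
{'t': 6.35, 'tool_pos': [0.475, 0.304, 0.218], 'tool_rot': [-179.894, 0.07, 85.869], 'force': [0.462, -0.244, -4.161], 'torque': [0.234, 0.041, 0.021]}
[284.33661255 171.6988112 ]
```

View pics/c4.png

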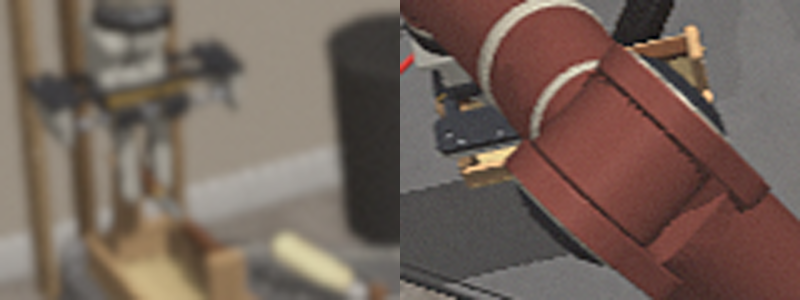

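>>> send_rows(
  xyz=[
    [0,0,0],
    [0,0,0],
    [0,0,0],
    [-0.5,-0.1,0],
    [-1.2,-0.15,0],
    [-2,-0.2,0],
    [-2.5,-0.25,0],
    [-2.8,-0.3,0],
    [-2.8,-0.3,0],
    [-2.8,-0.3,0],
    [-2.8,-0.3,0],
    [-2.8,-0.3,0],
    [-2.8,-0.3,0],
    [-2.8,-0.3,0],
    [-2.8,-0.3,0],
    [-2.8,-0.3,0],
    [-2.8,-0.3,0],
    [-2.8,-0.3,0],
    [-2.8,-0.3,0],
    [-2.8,-0.3,0],
  ],
  rot=[
    [0,0,-2],
    [0,0,-2],
    [0,0,-2],
    [0,0,0],
    [0,0,0],
    [0,0,0],
    [0,0,0],
    [0,0,0],
    [0,0,0],
    [0,0,0],
    [0,0,0],
    [0,0,0],
    [0,0,0],
    [0,0,0],
    [0,0,0],
    [0,0,0],
    [0,0,0],
    [0,0,0],
    [0,0,0],
    [0,0,0],
  ],
  grip=[0,0,0,0,0,0,0,0,0,0,0,0,0,0,0,0,0,0,0,0],
)

```text
t: 8.12
tool_pos: [0.4421, -0.1255, 0.2187]
tool_rot: [-179.9, -0.0, 91.7]
force: [0.3, 0.4, -3.4]
finger_gap: 0.169
grasp_force: 60.0
```

>>> send_rows(
  xyz=[
    [-2.8,-0.3,0],
    [-2.8,-0.3,0],
    [-2.5,-0.25,0.1],
    [-2,-0.2,0.1],
    [-1.5,-0.1,0.1],
    [-1,-0.1,0.1],
    [-0.7,0,0],
    [-0.3,0,0],
    [0,0,0],
    [0,0,0],
    [0,0,0],
    [0,0,0],
  ],
  rot=[
    [0,0,0],
    [0,0,0],
    [0,0,0],
    [0,0,0],
    [0,0,0],
    [0,0,0],
    [0,0,0],
    [0,0,0],
    [0,0,0],
    [0,0,0],
    [0,0,0],
    [0,0,0],
  ],
  grip=[0,0,0,0,0,0,0,0,0,0,0,0],
)

```text
t: 9.12
tool_pos: [0.4361, -0.2585, 0.2146]
tool_rot: [-180.0, -0.0, 92.0]
force: [0.6, 0.5, -3.8]
finger_gap: 0.166
grasp_force: 60.0
```

```bash
python3 - <<'E'
from h import *
import cv2
s=env.read_state(); print({k:np.round(s[k],4).tolist() for k in("t","tool_pos","tool_rot","force","torque","joint_pos")})
T=vision.grab_frame("top");S=vision.grab_frame("side")
cv2.imwrite("pics/T5.png",T[:,:,::-1]);cv2.imwrite("pics/S5.png",S[:,:,::-1])
def c(im,x,y,w,h): return cv2.resize(im[y:y+h,x:x+w,::-1],(400,400),interpolation=cv2.INTER_CUBIC)
cv2.imwrite("pics/c5.png",np.hstack([c(S,350,180,80,80),c(T,350,110,100,100)]))
E
```

```text
{'t': 9.1167, 'tool_pos': [0.4361, -0.2585, 0.2146], 'tool_rot': [-179.9953, -0.0423, 91.9674], 'force': [0.5966, 0.5397, -3.7886], 'torque': [0.1449, 0.0705, 0.0379], 'joint_pos': [10.9499, 24.2521, 24.797, 105.7326, -12.5436, 52.7223, 43.4394]}
```

View pics/c5.png

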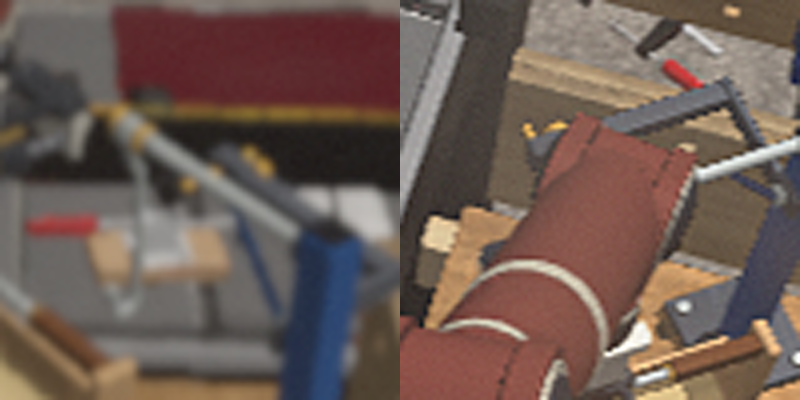

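```bash
python3 - <<'E'
from h import *
print(proj("top",[.4385,-.327,.231]),proj("side",[.4385,-.327,.231]),onz("top",(412.5,204.5),.231),tri((352,239),(412.5,204.5)))
print("tote -y upright top: ",onz("top",(350+365/4,110+335/4),.24))
E
```

```text
[408.3888194 204.4343079] [351.82006556 238.57361049] [ 0.43456872 -0.3389111   0.231     ] (array([ 0.43183249, -0.33653191,  0.23792443]), [np.float64(0.0001830035681339935), np.float64(0.00018300356813401157)])
tote -y upright top:  [ 0.43904595 -0.43393954  0.24      ]
```

>>> send_rows(
  xyz=[
    [0,0.5,-0.1],
    [0,1.0,-0.1],
    [0,1.2,0],
    [0,1.2,0],
    [0,1.0,0],
    [0,0.6,0],
    [0,0.3,0],
    [0,0.2,0],
    [0,0.15,0],
    [0,0.15,0],
    [0,0.15,0],
    [0,0.15,0],
    [0,0.15,0],
    [0,0.15,0],
    [0,0.15,0],
    [0,0.15,0],
  ],
  rot=[
    [0,0,0],
    [0,0,0],
    [0,0,0],
    [0,0,0],
    [0,0,0],
    [0,0,0],
    [0,0,0],
    [0,0,0],
    [0,0,0],
    [0,0,0],
    [0,0,0],
    [0,0,0],
    [0,0,0],
    [0,0,0],
    [0,0,0],
    [0,0,0],
  ],
  grip=[0,0,0,0,0,0,0,0,0,0,0,0,0,0,0,0],
)

```text
t: 10.55
tool_pos: [0.508, -0.2573, 0.2167]
tool_rot: [180.0, 0.0, 91.9]
force: [-0.9, 0.5, -3.9]
finger_gap: 0.167
grasp_force: 60.0
```

>>> send_rows(
  xyz=[
    [0,0.15,0],
    [0,0.15,0],
    [0,0.15,0],
    [0,0.15,0],
    [0,0.15,0],
    [0,0.15,0],
    [0,0.15,0],
    [0,0.15,0],
    [0,0.15,0],
    [0,0.15,0],
    [0,0.15,0],
    [0,0.15,0],
  ],
  rot=[
    [0,0,0],
    [0,0,0],
    [0,0,0],
    [0,0,0],
    [0,0,0],
    [0,0,0],
    [0,0,0],
    [0,0,0],
    [0,0,0],
    [0,0,0],
    [0,0,0],
    [0,0,0],
  ],
  grip=[0,0,0,0,0,0,0,0,0,0,0,0],
)

```text
t: 11.55
tool_pos: [0.526, -0.2567, 0.2167]
tool_rot: [-180.0, 0.0, 91.9]
force: [0.5, 0.2, -3.3]
finger_gap: 0.17
grasp_force: 60.0
```

```bash
python3 - <<'E'
from h import *
import cv2
s=env.read_state(); print({k:np.round(s[k],4).tolist() for k in("t","tool_pos","tool_rot","force","torque")})
S=vision.grab_frame("side");T=vision.grab_frame("top")
s=env.read_state(); print({k:np.round(s[k],4).tolist() for k in("t","tool_pos","force","torque")})
def c(im,x,y,w,h): return cv2.resize(im[y:y+h,x:x+w,::-1],(400,400),interpolation=cv2.INTER_CUBIC)
cv2.imwrite("pics/c6.png",np.hstack([c(S,350,190,70,70),c(T,370,110,80,80)]))
E
```

```text
{'t': 11.55, 'tool_pos': [0.526, -0.2567, 0.2167], 'tool_rot': [-179.9976, 0.0023, 91.8698], 'force': [0.4831, 0.221, -3.3286], 'torque': [0.1349, 0.0668, 0.0266]}
{'t': 11.65, 'tool_pos': [0.5262, -0.2566, 0.2166], 'force': [0.4791, 1.0184, -3.5531], 'torque': [0.1497, 0.1007, -0.0271]}
```

View pics/c6.png

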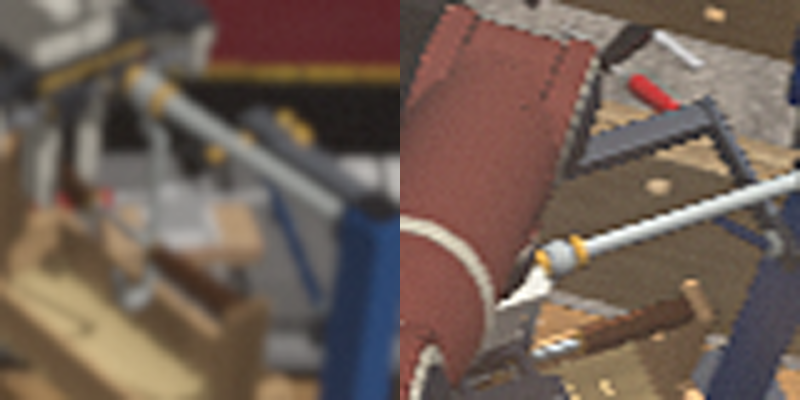

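```bash
python3 - <<'E'
from h import *
p=np.array([.5262+.0022,-.2566-.0685,.2166+.0165]);f=lambda q:((q-[350,190])*400/70).round(1)
ax=np.array([-.0328,.9995,0])
for d in(-.106,-.031,0,.031): print("rod",d,f(proj("side",p+ax*d)))
for z in(-.04,-.1,-.15): print("shank",z,f(proj("side",np.array([.538+.011,-.329,.333+z]))))
print("seat",f(proj("side",[.538,-.329,.333-.153])), "hub",f(proj("side",[.538,-.329,.333])))
E
```

```text
rod -0.106 [240.  312.8]
rod -0.031 [157.1 250.7]
rod 0 [124.6 226.3]
rod 0.031 [ 93.  202.6]
shank -0.04 [161.  140.3]
shank -0.1 [154.1 219.1]
shank -0.15 [148.6 282.1]
seat [134.9 291.5] hub [151.6  91.1]
```

>>> send_rows(
  xyz=[
    [-0.1,0.15,0],
    [-0.1,0.15,0],
    [-0.1,0.15,0],
    [0,0.15,0],
    [0,0.15,0],
    [0,0.15,0],
    [0,0.15,0],
    [0,0.15,0],
    [0,0.15,0],
    [0,0.15,0],
  ],
  rot=[
    [0,0,0],
    [0,0,0],
    [0,0,0],
    [0,0,0],
    [0,0,0],
    [0,0,0],
    [0,0,0],
    [0,0,0],
    [0,0,0],
    [0,0,0],
  ],
  grip=[0,0,0,0,0,0,0,0,0,0],
)

```text
t: 12.48
tool_pos: [0.5411, -0.2592, 0.2166]
tool_rot: [-180.0, 0.0, 91.9]
force: [-0.4, 0.7, -3.1]
finger_gap: 0.169
grasp_force: 60.0
```

>>> send_rows(
  xyz=[
    [0,0.1,0],
    [0,0.1,0],
    [0,0.1,0],
    [0,0.1,0],
    [0,0.1,0],
    [0,0,0],
  ],
  rot=[
    [0,0,0],
    [0,0,0],
    [0,0,0],
    [0,0,0],
    [0,0,0],
    [0,0,0],
  ],
  grip=[0,0,0,0,0,0],
)

```text
t: 12.98
tool_pos: [0.5461, -0.2591, 0.2166]
tool_rot: [180.0, 0.0, 91.9]
force: [0.1, 0.4, -4.4]
finger_gap: 0.168
grasp_force: 60.0
```

>>> send_rows(
  xyz=[
    [0,0.1,0],
    [0,0.1,0],
    [0,0.1,0],
    [0,0,0],
    [0,0,0],
  ],
  rot=[
    [0,0,0],
    [0,0,0],
    [0,0,0],
    [0,0,0],
    [0,0,0],
  ],
  grip=[0,0,0,0,0],
)

```text
t: 13.4
tool_pos: [0.5489, -0.259, 0.2166]
tool_rot: [-180.0, 0.0, 91.9]
force: [-0.0, 0.4, -3.3]
finger_gap: 0.165
grasp_force: 60.0
```

>>> send_rows(
  xyz=[
    [0,0.1,0],
    [0,0.1,0],
    [0,0.1,0],
    [0,0,0],
    [0,0,0],
  ],
  rot=[
    [0,0,0],
    [0,0,0],
    [0,0,0],
    [0,0,0],
    [0,0,0],
  ],
  grip=[0,0,0,0,0],
)

```text
t: 13.82
tool_pos: [0.552, -0.2588, 0.2166]
tool_rot: [-180.0, 0.0, 91.9]
force: [0.3, -0.2, -3.3]
finger_gap: 0.167
grasp_force: 60.0
```

```bash
cat > f.py <<'E'
from h import *
s=env.read_state(); print({k:np.round(s[k],4).tolist() for k in("t","tool_pos","force","torque")})
E
python3 f.py
```

```text
{'t': 13.8167, 'tool_pos': [0.552, -0.2588, 0.2166], 'force': [0.3005, -0.2267, -3.329], 'torque': [0.1374, 0.2038, 0.0241]}
```

>>> send_rows(
  xyz=[
    [0,0.1,0],
    [0,0.1,0],
    [0,0.1,0],
    [0,0,0],
    [0,0,0],
  ],
  rot=[
    [0,0,0],
    [0,0,0],
    [0,0,0],
    [0,0,0],
    [0,0,0],
  ],
  grip=[0,0,0,0,0],
)

```text
t: 14.23
tool_pos: [0.5549, -0.2588, 0.2166]
tool_rot: [-180.0, 0.0, 91.9]
force: [0.2, -1.0, -4.3]
finger_gap: 0.168
grasp_force: 60.0
```

```bash
python3 f.py
```

```text
{'t': 14.2333, 'tool_pos': [0.5549, -0.2588, 0.2166], 'force': [0.1718, -1.0232, -4.3203], 'torque': [0.1566, 0.1511, -0.0571]}
```

>>> send_rows(
  xyz=[
    [0,0.1,0],
    [0,0.1,0],
    [0,0.1,0],
    [0,0,0],
    [0,0,0],
  ],
  rot=[
    [0,0,0],
    [0,0,0],
    [0,0,0],
    [0,0,0],
    [0,0,0],
  ],
  grip=[0,0,0,0,0],
)

```text
t: 14.65
tool_pos: [0.5579, -0.2587, 0.2166]
tool_rot: [-180.0, 0.0, 91.9]
force: [-0.6, -0.5, -4.2]
finger_gap: 0.171
grasp_force: 60.0
```

```bash
python3 f.py
```

```text
{'t': 14.65, 'tool_pos': [0.5579, -0.2587, 0.2166], 'force': [-0.5677, -0.5481, -4.164], 'torque': [0.1925, 0.1191, -0.0264]}
```

>>> send_rows(
  xyz=[
    [0,0.1,0],
    [0,0.1,0],
    [0,0,0],
    [0,0,0],
  ],
  rot=[
    [0,0,0],
    [0,0,0],
    [0,0,0],
    [0,0,0],
  ],
  grip=[0,0,0,0],
)

```text
t: 14.98
tool_pos: [0.5599, -0.2586, 0.2166]
tool_rot: [-180.0, 0.0, 91.9]
force: [-0.2, -0.2, -3.7]
finger_gap: 0.168
grasp_force: 60.0
```

```bash
python3 f.py
```

```text
{'t': 14.9833, 'tool_pos': [0.5599, -0.2586, 0.2166], 'force': [-0.1977, -0.1673, -3.6702], 'torque': [0.1564, 0.1828, -0.0452]}
```

>>> send_rows(
  xyz=[
    [0,0.1,0],
    [0,0.1,0],
    [0,0.1,0],
    [0,0,0],
    [0,0,0],
  ],
  rot=[
    [0,0,0],
    [0,0,0],
    [0,0,0],
    [0,0,0],
    [0,0,0],
  ],
  grip=[0,0,0,0,0],
)

```text
t: 15.4
tool_pos: [0.5629, -0.2585, 0.2166]
tool_rot: [-180.0, 0.0, 91.9]
force: [-0.9, -0.0, -3.9]
finger_gap: 0.165
grasp_force: 60.0
```

```bash
cat > g.py <<'E'
from h import *
F=[]
for i in range(5):
    vision.grab_frame("top"); s=env.read_state(); F.append(np.r_[s["force"],s["torque"],s["tool_pos"]])
print(s["t"],np.round(np.mean(F,0),4),"sd",np.round(np.std(F,0)[:6],3))
E
python3 g.py
```

```text
15.65 [-0.1453  0.0605 -3.9135  0.167   0.1887 -0.0335  0.5628 -0.2585  0.2166] sd [0.625 0.085 0.526 0.03  0.019 0.027]
```

>>> send_rows(
  xyz=[
    [0,0.1,0],
    [0,0.1,0],
    [0,0.1,0],
    [0,0,0],
    [0,0,0],
  ],
  rot=[
    [0,0,0],
    [0,0,0],
    [0,0,0],
    [0,0,0],
    [0,0,0],
  ],
  grip=[0,0,0,0,0],
)

```text
t: 16.07
tool_pos: [0.566, -0.2584, 0.2166]
tool_rot: [-180.0, 0.0, 91.9]
force: [-0.9, -0.2, -4.2]
finger_gap: 0.166
grasp_force: 60.0
```

```bash
python3 g.py
```

```text
16.3167 [-0.5258  0.0193 -4.6689  0.1654  0.17   -0.0245  0.5658 -0.2584  0.2166] sd [0.374 0.41  0.658 0.019 0.031 0.031]
```

>>> send_rows(
  xyz=[
    [0,0.1,0],
    [0,0.1,0],
    [0,0,0],
    [0,0,0],
  ],
  rot=[
    [0,0,0],
    [0,0,0],
    [0,0,0],
    [0,0,0],
  ],
  grip=[0,0,0,0],
)

```text
t: 16.65
tool_pos: [0.5674, -0.2584, 0.2165]
tool_rot: [-179.9, -0.0, 91.8]
force: [-2.0, 1.1, -2.5]
finger_gap: 0.168
grasp_force: 60.0
```

```bash
python3 g.py
```

```text
16.9 [-1.9557  0.2815 -3.9099  0.1852  0.5434 -0.1108  0.5675 -0.2584  0.2166] sd [0.573 0.196 0.178 0.034 0.017 0.027]
```

>>> send_rows(
  xyz=[
    [0,0.1,0],
    [0,0.1,0],
    [0,0,0],
    [0,0,0],
  ],
  rot=[
    [0,0,0],
    [0,0,0],
    [0,0,0],
    [0,0,0],
  ],
  grip=[0,0,0,0],
)

```text
t: 17.23
tool_pos: [0.5685, -0.2584, 0.2164]
tool_rot: [-179.8, -0.0, 91.8]
force: [-5.6, 0.7, -2.8]
finger_gap: 0.169
grasp_force: 60.1
```

```bash
python3 g.py
```

```text
17.4833 [-5.2398  0.7226 -2.5186  0.2239  1.1449 -0.3196  0.5685 -0.2584  0.2164] sd [0.188 0.368 0.537 0.034 0.025 0.011]
```

>>> send_rows(
  xyz=[
    [0,-0.05,0],
    [0,0.02,0.1],
    [0,0.03,0.1],
    [0,0.03,0.1],
    [0,0.03,0.1],
    [0,0.02,0.1],
    [0,0.03,0.1],
    [0,0.03,0.1],
    [0,0.03,0.1],
    [0,0.03,0.1],
    [0,0.03,0.1],
  ],
  rot=[
    [0,0,0],
    [0,0,0],
    [0,0,0],
    [0,0,0],
    [0,0,0],
    [0,0,0],
    [0,0,0],
    [0,0,0],
    [0,0,0],
    [0,0,0],
    [0,0,0],
  ],
  grip=[0,0,0,0,0,0,0,0,0,0,0],
)

```text
t: 18.4
tool_pos: [0.5714, -0.2588, 0.2065]
tool_rot: [-179.9, 0.0, 91.8]
force: [-5.1, -0.6, -2.6]
finger_gap: 0.167
grasp_force: 60.1
```

```bash
python3 g.py
```

```text
18.65 [-4.7282 -0.4572 -4.2666  0.0144  1.1052 -0.3103  0.5715 -0.2588  0.2063] sd [0.249 0.612 0.787 0.031 0.034 0.036]
```

>>> send_rows(
  xyz=[
    [0,-0.03,0.05],
    [0,0.01,0.1],
    [0,0.02,0.1],
    [0,0.02,0.1],
    [0,0.02,0.1],
    [0,0.02,0.1],
    [0,0.02,0.1],
    [0,0.02,0.1],
    [0,0.02,0.1],
    [0,0.02,0.1],
    [0,0.02,0.1],
  ],
  rot=[
    [0,0,0],
    [0,0,0],
    [0,0,0],
    [0,0,0],
    [0,0,0],
    [0,0,0],
    [0,0,0],
    [0,0,0],
    [0,0,0],
    [0,0,0],
    [0,0,0],
  ],
  grip=[0,0,0,0,0,0,0,0,0,0,0],
)

```text
t: 19.57
tool_pos: [0.5741, -0.258, 0.1961]
tool_rot: [180.0, 0.0, 91.9]
force: [-5.4, -0.1, -2.9]
finger_gap: 0.162
grasp_force: 60.1
```

```bash
python3 g.py
```

```text
19.8167 [-3.9417 -0.3883 -4.1816  0.0802  0.8981 -0.2503  0.574  -0.258   0.1959] sd [0.284 0.318 0.367 0.021 0.057 0.024]
```

>>> send_rows(
  xyz=[
    [0,-0.04,0.05],
    [0,0,0.1],
    [0,0.02,0.1],
    [0,0.02,0.1],
    [0,0.02,0.1],
    [0,0.02,0.1],
    [0,0.02,0.1],
    [0,0.02,0.1],
    [0,0.02,0.1],
    [0,0.02,0.1],
    [0,0.02,0.1],
  ],
  rot=[
    [0,0,0],
    [0,0,0],
    [0,0,0],
    [0,0,0],
    [0,0,0],
    [0,0,0],
    [0,0,0],
    [0,0,0],
    [0,0,0],
    [0,0,0],
    [0,0,0],
  ],
  grip=[0,0,0,0,0,0,0,0,0,0,0],
)

```text
t: 20.73
tool_pos: [0.5756, -0.258, 0.1856]
tool_rot: [180.0, 0.0, 91.9]
force: [-1.1, 0.9, -3.6]
finger_gap: 0.164
grasp_force: 60.0
```

```bash
python3 g.py
```

```text
20.9833 [-0.9586 -0.1862 -4.3169  0.1763  0.2287 -0.055   0.5755 -0.2579  0.1855] sd [0.42  0.539 0.261 0.05  0.046 0.009]
```

>>> send_rows(
  xyz=[
    [0,0.08,0],
    [0,0.08,0.05],
    [0,0.03,0.1],
    [0,0.02,0.1],
    [0,0.03,0.1],
    [0,0.03,0.1],
    [0,0.03,0.1],
    [0,0.02,0.1],
    [0,0.03,0.1],
    [0,0,0],
  ],
  rot=[
    [0,0,0],
    [0,0,0],
    [0,0,0],
    [0,0,0],
    [0,0,0],
    [0,0,0],
    [0,0,0],
    [0,0,0],
    [0,0,0],
    [0,0,0],
  ],
  grip=[0,0,0,0,0,0,0,0,0,0],
)

```text
t: 21.82
tool_pos: [0.5785, -0.258, 0.1778]
tool_rot: [-180.0, 0.0, 91.9]
force: [-1.6, -1.0, -4.4]
finger_gap: 0.163
grasp_force: 60.0
```

```bash
python3 g.py
```

```text
22.0667 [-2.2667 -0.6723 -4.6766  0.1138  0.5399 -0.1345  0.5786 -0.258   0.1779] sd [0.552 0.373 0.26  0.009 0.024 0.02 ]
```

>>> send_rows(
  xyz=[
    [0,0.02,0.1],
    [0,0.03,0.1],
    [0,0.03,0.1],
    [0,0.02,0.1],
    [0,0,0],
    [0,0,0],
  ],
  rot=[
    [0,0,0],
    [0,0,0],
    [0,0,0],
    [0,0,0],
    [0,0,0],
    [0,0,0],
  ],
  grip=[0,0,0,0,0,0],
)

```text
t: 22.57
tool_pos: [0.5797, -0.2579, 0.174]
tool_rot: [-180.0, -0.0, 91.9]
force: [-1.6, -0.1, -5.0]
finger_gap: 0.167
grasp_force: 60.0
```

```bash
python3 g.py
```

```text
22.8167 [-2.148  -0.2028 -4.3403  0.1373  0.5304 -0.1419  0.5797 -0.2579  0.174 ] sd [0.764 0.376 0.219 0.041 0.025 0.033]
```

>>> send_rows(
  xyz=[
    [0,0.02,0.1],
    [0,0.02,0.1],
    [0,0.02,0.05],
    [0,0,0],
    [0,0,0],
  ],
  rot=[
    [0,0,0],
    [0,0,0],
    [0,0,0],
    [0,0,0],
    [0,0,0],
  ],
  grip=[0,0,0,0,0],
)

```text
t: 23.23
tool_pos: [0.5802, -0.258, 0.1717]
tool_rot: [-180.0, 0.0, 91.9]
force: [-2.3, -0.5, -3.2]
finger_gap: 0.166
grasp_force: 60.0
```

```bash
python3 g.py
```

```text
23.4833 [-3.013  -0.4419 -2.5243  0.0716  0.7023 -0.1763  0.5802 -0.258   0.1717] sd [0.579 0.293 0.522 0.019 0.029 0.038]
```

>>> send_rows(
  xyz=[
    [0,0.02,0.1],
    [0,0.02,0.05],
    [0,0,0],
    [0,0,0],
  ],
  rot=[
    [0,0,0],
    [0,0,0],
    [0,0,0],
    [0,0,0],
  ],
  grip=[0,0,0,0],
)

```text
t: 23.82
tool_pos: [0.5805, -0.2581, 0.1702]
tool_rot: [-180.0, 0.0, 91.9]
force: [-3.3, -0.1, -1.7]
finger_gap: 0.164
grasp_force: 60.0
```

```bash
python3 g.py
```

```text
24.0667 [-3.5753 -0.426  -1.5885  0.0073  0.858  -0.2488  0.5805 -0.2581  0.1702] sd [0.635 0.391 0.915 0.037 0.044 0.026]
```

>>> send_rows(
  xyz=[
    [0,-0.02,0.1],
    [0,-0.02,0.05],
    [0,0,0],
    [0,0,0],
    [0,0,0],
  ],
  rot=[
    [0,0,0],
    [0,0,0],
    [0,0,0],
    [0,0,0],
    [0,0,0],
  ],
  grip=[0,0,0,0,0],
)

```text
t: 24.48
tool_pos: [0.5804, -0.2582, 0.169]
tool_rot: [180.0, 0.0, 91.9]
force: [-3.9, -0.4, 1.1]
finger_gap: 0.164
grasp_force: 60.1
```

```bash
python3 g.py; python3 - <<'E'
from h import *
import cv2
S=vision.grab_frame("side");T=vision.grab_frame("top")
def c(im,x,y,w,h): return cv2.resize(im[y:y+h,x:x+w,::-1],(400,400),interpolation=cv2.INTER_CUBIC)
cv2.imwrite("pics/c7.png",np.hstack([c(S,350,190,70,70),c(T,370,110,80,80)]))
E
```

```text
24.7333 [-4.4124 -0.511   1.2635 -0.138   0.9505 -0.2489  0.5804 -0.2582  0.1689] sd [0.724 0.415 0.386 0.023 0.021 0.027]
```

View pics/c7.png

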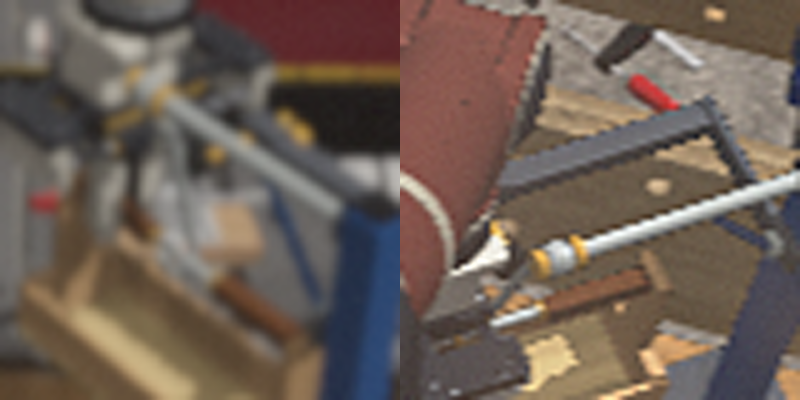

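>>> send_rows(
  xyz=[
    [0,-0.05,-0.1],
    [0,-0.1,0],
    [0,-0.18,0.05],
    [0,-0.18,0.05],
    [0,-0.18,0.05],
    [0,-0.18,0.04],
    [0,-0.18,0.04],
    [0,-0.18,0.04],
    [0,-0.18,0.04],
    [0,-0.18,0.04],
    [0,0,0],
    [0,0,0],
  ],
  rot=[
    [0,0,0],
    [0,0,0],
    [0,0,0],
    [0,0,0],
    [0,0,0],
    [0,0,0],
    [0,0,0],
    [0,0,0],
    [0,0,0],
    [0,0,0],
    [0,0,0],
    [0,0,0],
  ],
  grip=[0,0,0,0,0,0,0,0,0,0,0,0],
)

```text
t: 25.83
tool_pos: [0.5643, -0.2585, 0.1662]
tool_rot: [180.0, 0.0, 91.9]
force: [-0.3, -0.5, -3.3]
finger_gap: 0.17
grasp_force: 60.0
```

```bash
python3 g.py
```

```text
26.0833 [-0.3505 -0.0695 -3.9919  0.172   0.1164 -0.0107  0.5646 -0.2584  0.1662] sd [0.292 0.288 0.369 0.043 0.04  0.015]
```

>>> send_rows(
  xyz=[
    [0,-0.1,0.03],
    [0,-0.2,0.04],
    [0,-0.2,0.04],
    [0,-0.2,0.04],
    [0,-0.2,0.03],
    [0,-0.2,0.03],
    [0,-0.2,0.02],
    [0,-0.2,0.02],
    [0,-0.2,0.02],
    [0,-0.2,0.01],
    [0,-0.2,0],
    [0,-0.2,0],
    [0,-0.2,0],
    [0,-0.2,0],
    [0,-0.15,0],
    [0,-0.1,0],
    [0,0,0],
    [0,0,0],
  ],
  rot=[
    [0,0,0],
    [0,0,0],
    [0,0,0],
    [0,0,0],
    [0,0,0],
    [0,0,0],
    [0,0,0],
    [0,0,0],
    [0,0,0],
    [0,0,0],
    [0,0,0],
    [0,0,0],
    [0,0,0],
    [0,0,0],
    [0,0,0],
    [0,0,0],
    [0,0,0],
    [0,0,0],
  ],
  grip=[0,0,0,0,0,0,0,0,0,0,0,0,0,0,0,0,0,0],
)

```text
t: 27.58
tool_pos: [0.535, -0.2594, 0.1634]
tool_rot: [180.0, 0.0, 91.9]
force: [0.3, 0.6, -3.7]
finger_gap: 0.169
grasp_force: 60.0
```

```bash
python3 g.py; python3 - <<'E'
from h import *
import cv2
S=vision.grab_frame("side");T=vision.grab_frame("top")
s=env.read_state()["tool_pos"]
p=s+[.0023,-.0685,.0165]; f=lambda q:((q-[350,190])*400/70).round(1)
print("rod",p,f(proj("side",p)),"seat plumb",f(proj("side",[.538,-.329,.18])))
def c(im,x,y,w,h): return cv2.resize(im[y:y+h,x:x+w,::-1],(400,400),interpolation=cv2.INTER_CUBIC)
cv2.imwrite("pics/c8.png",np.hstack([c(S,350,190,70,70),c(T,370,110,80,80)]))
E
```

```text
27.8333 [ 0.4371 -0.288  -3.9571  0.1617  0.0803  0.0129  0.535  -0.2594  0.1634] sd [0.557 0.527 0.287 0.019 0.035 0.029]
rod [ 0.53726658 -0.32790047  0.17985257] [132.9 291.2] seat plumb [134.9 291.5]
```

View pics/c8.png

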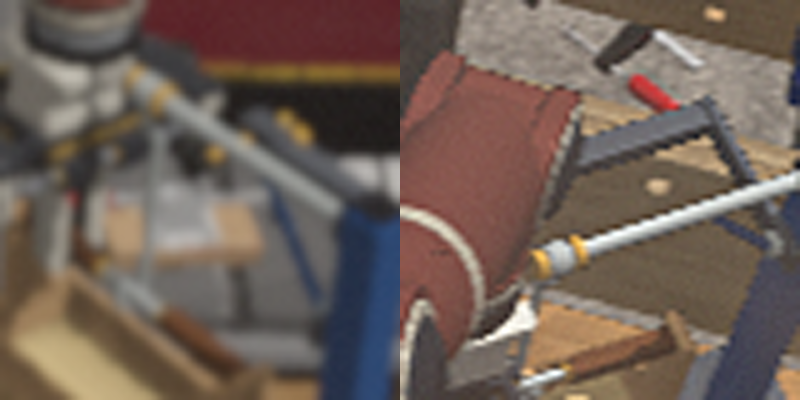

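>>> send_rows(
  xyz=[
    [0,0,0.05],
    [0,0,0.05],
    [0,0,0],
    [0,0,0],
  ],
  rot=[
    [0,0,0],
    [0,0,0],
    [0,0,0],
    [0,0,0],
  ],
  grip=[0,0,0,0],
)

```text
t: 28.27
tool_pos: [0.5351, -0.2595, 0.1625]
tool_rot: [180.0, 0.0, 91.9]
force: [-1.2, -0.4, -1.9]
finger_gap: 0.167
grasp_force: 60.0
```

```bash
python3 g.py
```

```text
28.5167 [-0.2264  0.069  -2.655   0.1326  0.0658 -0.0088  0.535  -0.2595  0.1625] sd [0.505 0.301 0.521 0.023 0.039 0.025]
```

>>> send_rows(
  xyz=[
    [0,0,0.05],
    [0,0,0.05],
    [0,0,0],
    [0,0,0],
  ],
  rot=[
    [0,0,0],
    [0,0,0],
    [0,0,0],
    [0,0,0],
  ],
  grip=[0,0,0,0],
)

```text
t: 28.85
tool_pos: [0.5353, -0.2595, 0.1618]
tool_rot: [179.9, 0.0, 91.9]
force: [-0.2, 0.4, 1.3]
finger_gap: 0.167
grasp_force: 60.0
```

```bash
python3 g.py
```

```text
29.1 [-0.1041  0.9345  0.6757  0.0842  0.0541  0.0067  0.5352 -0.2595  0.1617] sd [0.402 0.363 0.554 0.014 0.015 0.019]
```

>>> send_rows(
  xyz=[
    [0,0,0],
    [0,0,0],
    [0,0,0],
    [0,0,0],
  ],
  rot=[
    [0,0,0],
    [0,0,0],
    [0,0,0],
    [0,0,0],
  ],
  grip=[0,0,0,0],
  force=5,
)

```text
t: 29.43
tool_pos: [0.5349, -0.2596, 0.1614]
tool_rot: [180.0, 0.0, 91.9]
force: [0.0, 0.6, 1.0]
finger_gap: 0.171
grasp_force: 5.0
```

>>> send_rows(
  xyz=[
    [0,0,0],
    [0,0,0],
    [0,0,0],
    [0,0,0],
    [0,0,0],
    [0,0,0],
    [0,0,0],
    [0,0,0],
    [0,0,0],
    [0,0,0],
    [0,0,0],
    [0,0,0],
    [0,0,0],
    [0,0,0],
    [0,0,0],
    [0,0,0],
  ],
  rot=[
    [0,0,0],
    [0,0,0],
    [0,0,0],
    [0,0,0],
    [0,0,0],
    [0,0,0],
    [0,0,0],
    [0,0,0],
    [0,0,0],
    [0,0,0],
    [0,0,0],
    [0,0,0],
    [0,0,0],
    [0,0,0],
    [0,0,0],
    [0,0,0],
  ],
  grip=[0.2,0.24,0.28,0.32,0.36,0.4,0.44,0.48,0.52,0.56,0.6,0.64,0.68,0.7,0.7,0.7],
)

```text
t: 30.77
tool_pos: [0.5349, -0.2594, 0.1614]
tool_rot: [-180.0, 0.0, 91.9]
force: [0.9, -0.4, 0.1]
finger_gap: 0.7
grasp_force: 0.0
```

>>> send_rows(
  xyz=[
    [0,0,-0.2],
    [0,0,-0.4],
    [0,0,-0.6],
    [0,0,-0.8],
    [0,0,-0.8],
    [0,0,-0.8],
    [0,0,-0.8],
    [0,0,-0.6],
    [0,0,-0.5],
    [0,0,0],
    [0,0,0],
  ],
  rot=[
    [0,0,0],
    [0,0,0],
    [0,0,0],
    [0,0,0],
    [0,0,0],
    [0,0,0],
    [0,0,0],
    [0,0,0],
    [0,0,0],
    [0,0,0],
    [0,0,0],
  ],
  grip=[0.7,0.7,0.7,0.7,0.7,0.7,0.7,0.7,0.7,0.7,0.7],
)

```text
t: 31.68
tool_pos: [0.5349, -0.2594, 0.2166]
tool_rot: [180.0, 0.0, 91.9]
force: [0.6, -0.1, 0.4]
finger_gap: 0.701
grasp_force: 0.0
```

```bash
python3 g.py; python3 - <<'E'
from h import *
import cv2
S=vision.grab_frame("side")
for i in range(4): T=vision.grab_frame("top")
S2=vision.grab_frame("side")
def c(im,x,y,w,h): return cv2.resize(im[y:y+h,x:x+w,::-1],(400,400),interpolation=cv2.INTER_CUBIC)
cv2.imwrite("pics/c9.png",np.hstack([c(S,340,190,80,80),c(S2,340,190,80,80)]))
E
```

```text
31.9333 [ 0.0566  0.8218  0.0251 -0.0391  0.0694  0.0136  0.5347 -0.2592  0.2159] sd [0.355 0.397 0.463 0.027 0.019 0.029]
```

View pics/c9.png

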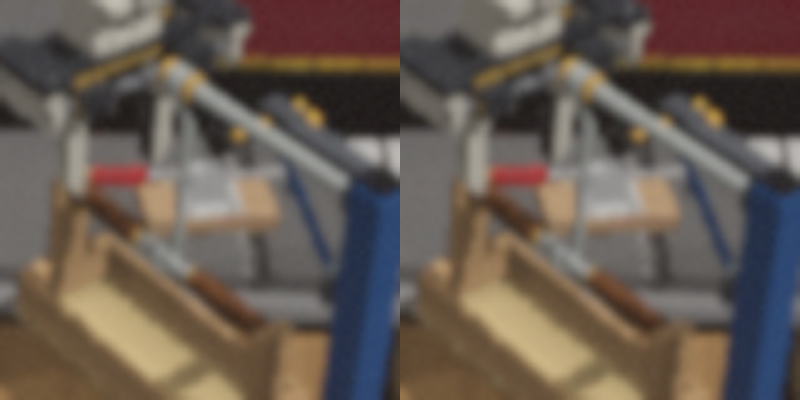

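>>> send_rows(
  xyz=[
    [0,0,-0.3],
    [0,0,-0.5],
    [0,0,-0.6],
    [0,0,-0.6],
    [0,0,-0.5],
    [0,0,-0.3],
    [0,0,0],
    [0,0,0],
    [0,0,0],
    [0,0,0],
    [0,0,0],
    [0,0,0],
    [0,0,0],
    [0,0,0],
    [0,0,0],
    [0,0,0],
    [0,0,0],
    [0,0,0],
    [0,0,0],
    [0,0,0],
  ],
  rot=[
    [0,0,0],
    [0,0,0],
    [0,0,0],
    [0,0,0],
    [0,0,0],
    [0,0,0],
    [0,0,0],
    [0,0,0],
    [0,0,0],
    [0,0,0],
    [0,0,0],
    [0,0,0],
    [0,0,0],
    [0,0,0],
    [0,0,0],
    [0,0,0],
    [0,0,0],
    [0,0,0],
    [0,0,0],
    [0,0,0],
  ],
  grip=[0.7,0.7,0.7,0.7,0.7,0.7,0.7,0.7,0.7,0.7,0.7,0.7,0.7,0.7,0.7,0.7,0.7,0.7,0.7,0.7],
)

```text
t: 33.9
tool_pos: [0.5349, -0.2595, 0.2444]
tool_rot: [180.0, 0.0, 91.9]
force: [0.8, 0.9, -0.7]
finger_gap: 0.695
grasp_force: 0.0
```

```bash
python3 - <<'E'
from h import *
import cv2
ref=None
for i in range(16):
    g=cv2.cvtColor(vision.grab_frame("side"),cv2.COLOR_RGB2GRAY)[225:265,345:400].astype(np.float32)
    if ref is None: ref=g
    print(np.round(cv2.phaseCorrelate(ref,g)[0],2),end=" ")
print(env.read_state()["t"])
E
```

```text
[0. 0.] [ 0.02 -0.06] [ 0.03 -0.01] [0.04 0.01] [-0.06  0.01] [-0.09  0.04] [-0.04  0.04] [-0.04  0.08] [-0.03  0.07] [-0.06  0.04] [-0.07  0.05] [-0.04 -0.03] [ 0.   -0.05] [-0.03 -0.02] [ 0.01 -0.03] [-0.    0.03] 34.7
```

```bash
python3 -c "
from rig import ticket
print(ticket.close_job())"
```

```text
the job is handed in; nothing more can be done
None
```

The tote hangs level and still from the plumb hook with the gripper clear, and the job was handed in at about 35 s; the handing-in call gave no verdict.

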